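# Short spin in the microcentrifuge

### The arm

A 6-joint arm with a two-finger parallel gripper is mounted at the origin on a cart in front of the work surface, level with it; the furniture and walls round the work are solid. World frame = base frame: x ahead of the robot, y to its left, z up, the work surface at z = 0. Lengths are in m, angles in rad, forces in N, time in s.
With the tool pointing down it reaches from about 0.35 to 0.775 m from the base axis. Payload 5.5 kg.
Tool frame: the origin (TCP) lies midway between the tips of the shut fingers; the grasp point (between the pads) lies 19 mm behind it; z points along the fingers, y is the line along which they close (so a half turn about z gives the same grasp; the last joint's range is limited). The gripper opens to 85 mm and grips with 20 to 120 N. Pads are 22 mm wide; open, the fingers measure 114 mm over their backs; the gripper's body (76 mm by 85 mm) begins 54 mm behind the grasp point. The pads swing forward as they close: fully open they stand 13 mm farther back than shut.
Start: joints at [0.983, 0.313, 0.046, 1.304, 0, 1.431], TCP at [0.249, 0.518, 0.231] pointing down, gripper open.
Joint ranges: [-2.76, 2.76], [-0.86, 1.69], [-1.03, 1.26], [-2.2, 2.34], [-1.47, 1.5], [-3.14, 3.14]. Speed limits (rad/s): [2.57, 2.57, 3.14, 3.14, 3.14, 3.14].

### API

Orientations are given as a unit quaternion [w, x, y, z].
In Python, from workcell import env gives the robot as it stands. The module is installed in compiled form; this text tells all that it offers.
- The arm moves only by the tool carry_out, never from a script. Its argument "series" is a list of rows, each an object with "delta_rot": the turn, a rotation vector about the world's x, y, z normalised to -1 to 1, where 1 is 0.1 rad, a list of three; "travel": the shift along the world's x, y, z normalised to -1 to 1, where 1 is 0.025 m, a list of three; "fingers": the closure, from -1 (fully open) to 1 (shut). In form: [{"delta_rot": [ax, ay, az], "travel": [tx, ty, tz], "fingers": fingers}, ...]. A call has 1 to 5 rows; each row shifts and turns the commanded pose from where the row before left it; what a row does not reach is not made up. A row lasts 1/8 s, in which the tool goes at most 62.5 mm and 10.7 degrees, less where a joint would pass 70% of its speed; a pose out of reach is approached as far as the arm can. A call with a number of a shift or a turn outside -1 to 1 is refused whole. A call with a gripper value outside its range is refused whole. The fingers move at their own pace and stop on an object; "squeeze" is the grip in N (left out, the last holds). Time passes only in rows, so rows that do not move let the fingers close. It gives the time, the measured TCP pose, the force, the opening and the grip force at its end, in the units of the state.
- env.get_state(): the state, without advancing time (a new reading comes with each control period).
- env.read_camera(name): name is "side" or "top" or "wrist"; returns a dict with "color" (420x560x3 uint8, red, green, blue), "fx", "fy", "cx", "cy" (pixels), "world_from_camera" (4x4, takes a point from camera to world coordinates); the wrist camera has in their place "hand_eye" (4x4, takes a point from camera to tool coordinates, whose origin is the TCP and whose axes are the flange's). Camera axes: x right, y up, looking along -z (the intrinsics and any distortion apply to the point x, -y, -z); pixel columns grow to the right and rows downward; lengths in m; the calibration is good to about 2 mm. A picture is of the moment at which its call begins: read the wrist's pose just before it. There is no depth.
- env.hand_in(): hands the job in; it is judged then, once.
The state is a dict: "clock": time; "joint_pos": joint angles; "qvel": joint speeds; "tau": joint torques, N m; "tcp_pos": TCP position; "orientation": TCP orientation; "wrist_force": force on the tool from outside, world axes, zero at the start; "ft_torque": the same for the moment, N m; "finger_gap": finger opening in m; "grip_force": force on a finger pad.
Only numpy, scipy, OpenCV 4.12 (cv2) and the standard library are available. Lean on these libraries where they do the work, as an engineer would, in place of code of your own. Each camera call takes 0.05 s, during which the arm holds its last target. There are 200 camera calls.

### The job

Give the tubes in the small white centrifuge a short spin, pressing with your fingertips: push its raised lid down fully shut, then switch the machine on by pressing down the front half of the black rocker switch, then press the blue key all the way down and keep holding it. The program finishes while the fingertips still hold the blue key down. Keep to that order, do not press the green or red key, do not raise the lid any further, and do not shift the bottles and the vial standing beside the machine.

Things in the scene. Friction and masses are not known exactly. Their poses are not given: they have to be found in the camera images.
- centrifuge: White microcentrifuge fixed to the bench, 250 (x) x 260 (y) x 96 mm. Origin: centre of its underside; x to its back, y to its left, z up. Its front 88 mm is a flat deck 70 mm above the bench; behind it stands the rotor housing (top 96 mm) with the lid. On the deck: rocker at x -85, y 90 mm; three keys at x -90, y 30, -30, -90, colours in any order.
- lid (a joint): Hinge angle of the grey lid with a clear round window: 0 = fully shut, larger = more open; starts at 0.5 to 0.8 rad. Lid 150 mm deep, 210 wide, 8 thick; hinge along the machine's y axis at its back, 118 mm behind the machine's origin, 97 mm above the bench. Stiff hinge: stays where left; about 2 N down at 100 mm from the hinge moves it.
- lid_front (a point): Point on the lid's upper face, in the middle of its width, 140 mm from the hinge line and 10 mm from the front edge; moves with the lid (105 mm above the bench when shut).
- lid_hinge (a point): Middle of the lid's hinge line, at the level of the lid's underside.
- rocker (a joint): Tilt of the black power rocker: 0 = off (front half raised, where it starts), 0.4 rad = fully on (front half down). It stays where it is left; it takes about 1 to 2 N on the front half.
- rocker_front (a point): Middle of the top of the rocker's front half (the half nearer the robot, with a white line on it), 15 mm from the pivot; 83 mm above the bench when off, 78 mm when on. The two halves form a shallow V: the front half slopes up to its front edge (0.4 rad) when off and lies level when on. The rocker is 50 mm (machine x) x 26 mm (machine y).
- blue_key (a joint): Travel of the blue key: 0 = up, 0.006 m = all the way down. Spring return; fully down takes about 5 N.
- blue_key_top (a point): Centre of the top of the blue key (the spin key: the rotor runs only while it is held down); a round key of 26 mm diameter standing 10 mm above its black housing, top 92 mm above the bench. Pressed straight down.
- blue_key_base: Black housing that carries the blue key; origin at the centre of its underside, on the deck.
- green_key (a joint): Travel of the green key, not to be pressed: 0 = up, 0.006 m = down.
- green_key_top (a point): Centre of the top of the green key, same make as the blue one.
- green_key_base: Black housing of the green key; origin at the centre of its underside, on the deck.
- red_key (a joint): Travel of the red key, not to be pressed: 0 = up, 0.006 m = down.
- red_key_top (a point): Centre of the top of the red key, same make as the blue one.
- red_key_base: Black housing of the red key; origin at the centre of its underside, on the deck.
- sample_bottle_2: Loose white capped sample bottle, 54 mm diameter, 98 mm high, standing on the bench to the right of the machine; origin at the centre of its underside. Leave alone.
- sample_bottle_3: Loose white capped sample bottle, 54 mm diameter, 98 mm high, standing on the bench to the left of the machine; origin at the centre of its underside. Leave alone.
- vial_4: Loose clear vial with blue cap, 33 mm diameter, 62 mm high, standing on the bench to the right of the machine; origin at the centre of its underside. Leave alone.

How it is judged:
By the outcome, as a careful person would: the job done as asked, in the order asked, and still so for the second after the job is handed in, while the arm keeps its last pose, push and grip.
It also fails if it takes over 42 s, if anything falls off the work surface, if the arm or the gripper's body presses on something with over 40 N, if the wrist force passes 120 N, or if a joint passes its speed limit or range.

## Working session

There is one attempt and no reset: what is moved stays moved. The work goes in short steps, Python scripts to look and compute and a tool call to move; the robot and the scene stay as the last step left them, time stands still between calls to the robot, and variables do not carry over. Pictures are saved under pics/ and viewed, at most 10 in all, crops included, and the job is handed in when it is done.

Besides the shell and the picture viewer there is one more tool, called as name([rows], argument=value, ...), one row to a line, values as JSON. carry_out: Moves the arm, as the interface text tells. Its arguments: {"type":"object","properties":{"series":{"type":"array","items":{"type":"object","properties":{"delta_rot":{"type":"array","items":{"type":"number"}},"travel":{"type":"array","items":{"type":"number"}},"fingers":{"type":"number"}}}},"squeeze":{"type":"number"}},"required":["series"]}

```bash
mkdir -p pics; cat > h.py <<'E'
import numpy as np, cv2
from workcell import env
def snap(n,f):
    c=env.read_camera(n); cv2.imwrite(f'pics/{f}.png',cv2.cvtColor(c['color'],cv2.COLOR_RGB2BGR)); return c
def ray(c,u,v,z,T=None):
    T=c['world_from_camera'] if T is None else T
    T=np.array(T); d=T[:3,:3]@np.array([(u-c['cx'])/c['fx'],-(v-c['cy'])/c['fy'],-1]); o=T[:3,3]
    return o+d*(z-o[2])/d[2]
E
python3 - <<'E'
from h import *
import pickle
d={}
for n in('top','side'):
    d[n]=snap(n,n+'1'); print({k:v for k,v in d[n].items() if k!='color'})
pickle.dump(d,open('c.pkl','wb'))
s=env.get_state();print(s)
E
```

```text
{'fx': 383.70816157539144, 'fy': 383.70816157539144, 'cx': 277.58819288232917, 'cy': 215.01732238771427, 'world_from_camera': array([[-0.04283582,  0.97006385, -0.23904228,  0.39189641],
       [-0.99908156, -0.0418451 ,  0.0092204 , -0.09585287],
       [-0.00105837,  0.2392177 ,  0.97096538,  0.98242913],
       [ 0.        ,  0.        ,  0.        ,  1.        ]])}
{'fx': 450.4692037808668, 'fy': 450.4692037808668, 'cx': 282.4620807535742, 'cy': 208.25479796176674, 'world_from_camera': array([[ 0.95387967,  0.17321144, -0.24517621,  0.38913921],
       [-0.29967219,  0.59736326, -0.74387748, -0.74011731],
       [ 0.01761117,  0.7830421 ,  0.62171932,  0.63816471],
       [ 0.        ,  0.        ,  0.        ,  1.        ]])}
{'clock': 0.1, 'joint_pos': array([ 9.83394929e-01,  3.13940465e-01,  4.51269009e-02,  1.30360668e+00,
       -5.64493079e-06,  1.43118267e+00]), 'qvel': array([ 2.24811408e-04, -8.35815618e-04,  4.45040373e-03, -7.71748983e-05,
        1.13430272e-03, -3.63717226e-04]), 'tau': array([ 3.04292269e-03, -4.81726527e+01,  2.99243367e+01,  1.27274415e-02,
       -5.11418091e-05,  5.15330669e-06]), 'tcp_pos': array([0.24872943, 0.51792978, 0.23050345]), 'orientation': array([-2.86056802e-04,  2.22027903e-01,  9.75039974e-01, -7.59902718e-04]), 'wrist_force': array([-0.6265834 , -0.75869745,  1.45898847]), 'ft_torque': array([-0.02059037,  0.02125301, -0.03073777]), 'grip_force': 0.0, 'finger_gap': 0.08509774803446864}
```

View pics/top1.png

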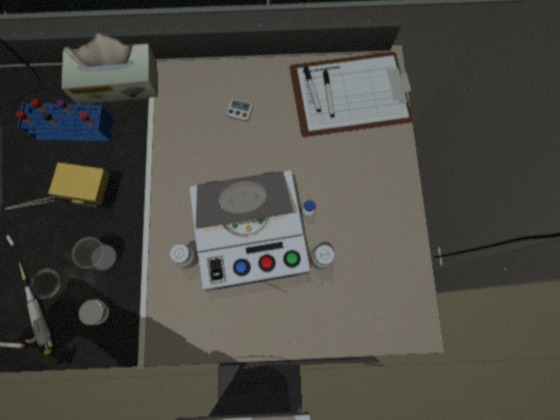

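View pics/side1.png

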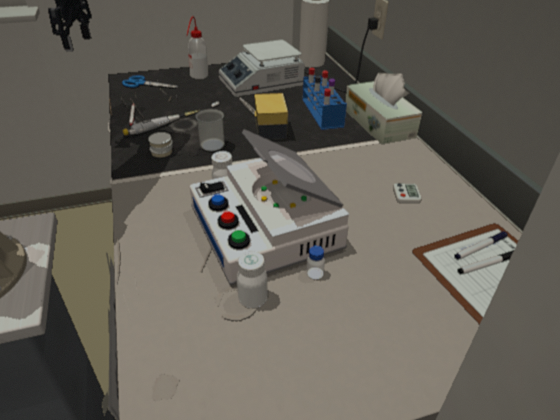

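Top view: rocker (216,269), blue (241,267), red (266,263), green (292,258); bottles (181,254) and (323,256), vial (309,207). The lid's front edge runs from about (198,226) to (292,212). The side view shows the lid raised, with keys at (218,202), (228,219) and (239,239).

```bash
cat > m.py <<'E'
from h import *
import pickle
from scipy.optimize import least_squares
d=pickle.load(open('c.pkl','rb'))
def proj(c,p):
    T=np.array(c['world_from_camera']);q=(np.atleast_2d(p)-T[:3,3])@T[:3,:3]
    return np.c_[c['cx']+c['fx']*q[:,0]/-q[:,2],c['cy']-c['fy']*q[:,1]/-q[:,2]]
K=np.array([[-.09,.03,.092],[-.09,-.03,.092],[-.09,-.09,.092]])
O={'top':[(241.5,267),(266.5,263),(292,258)],'side':[(218,201.5),(228,218.5),(239,238)]}
def W(p,m):
    c,s=np.cos(p[2]),np.sin(p[2]);m=np.atleast_2d(m)
    return m@np.array([[c,s,0],[-s,c,0],[0,0,1]])+[p[0],p[1],0]
def lid(a,r,y,t=.0): return np.c_[.118-r*np.cos(a)-t*np.sin(a),y,.097+r*np.sin(a)+t*np.cos(a)] if 0 else np.array([.118-r*np.cos(a)+t*np.sin(a),y,.097+r*np.sin(a)+t*np.cos(a)])
E
python3 - <<'E'
from m import *
f=lambda p:np.concatenate([(proj(d[n],W(p,K))-O[n]).ravel() for n in O])
r=least_squares(f,[.5,-.05,.1]);print(r.x,f(r.x).round(1))
for n in O:
    print(n,least_squares(lambda p:(proj(d[n],W(p,K))-O[n]).ravel(),r.x).x)
p=r.x;np.save('p.npy',p)
print('keys',W(p,K),'rocker',W(p,[-.1,.09,.083]))
for n in O:
    img=cv2.imread(f'pics/{n}1.png');u0,v0=(170,150) if n=='top' else (180,110)
    S=4; im=cv2.resize(img[v0:v0+145,u0:u0+190],None,fx=S,fy=S,interpolation=cv2.INTER_CUBIC)
    im=np.clip(im*1.6,0,255).astype(np.uint8)
    for a,col in((.5,(0,0,255)),(.65,(0,255,0)),(.8,(255,0,0))):
        q=W(p,[lid(a,.15,.105,.008),lid(a,.15,-.105,.008)]); q=((proj(d[n],q)-[u0,v0]+.5)*S).astype(int)
        cv2.line(im,tuple(q[0].tolist()),tuple(q[1].tolist()),col,1)
    cv2.imwrite(f'pics/{n}z.png',im)
a=cv2.imread('pics/topz.png');b=cv2.imread('pics/sidez.png')
cv2.imwrite('pics/z.png',cv2.resize(np.vstack([a,b]),(394,600)) if 0 else cv2.resize(np.hstack([a,b]),(800,306)))
for n,u,v,z in(('bl',181,254,.098),('br',323,256,.098),('vial',309,207,.062)):print(n,ray(d['top'],u,v,z))
E
```

```text
[ 0.5829737  -0.0381463   0.12944399] [ 1.9  0.4  2.5 -0.   2.4  0.5 -0.3 -3.2 -0.2 -2.8 -0.1 -3. ]
top [ 0.58373435 -0.03254266  0.13331697]
side [ 0.58160437 -0.04696312  0.12774156]
keys [[ 0.48985417 -0.02001473  0.092     ]
 [ 0.49759914 -0.07951276  0.092     ]
 [ 0.50534411 -0.13901079  0.092     ]] rocker [[0.47219286 0.03819247 0.083     ]]
bl [0.5263576  0.12327414 0.098     ]
br [ 0.507582   -0.20499742  0.098     ]
vial [ 0.63561973 -0.18339676  0.062     ]
```

View pics/z.png

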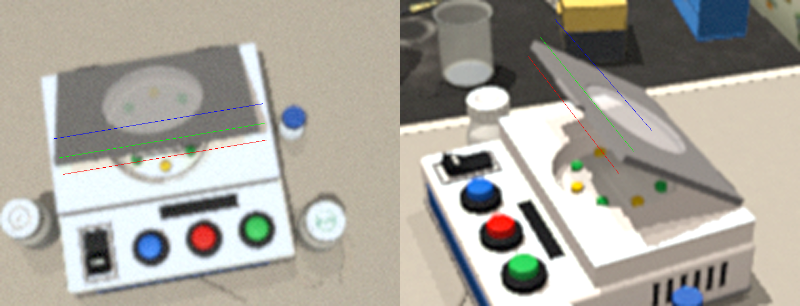

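```bash
python3 - <<'E'
from m import *
O['side']=[(218.5,198),(227.7,215.5),(239,235.5)]
f=lambda p:np.concatenate([(proj(d[n],W(p,K))-O[n]).ravel() for n in O])
r=least_squares(f,[.5,-.05,.1]);p=r.x;print(p,f(p).round(1));np.save('p.npy',p)
print('blue',W(p,K)[0],'rocker',W(p,[[-.1,.09,.083],[-.105,.09,.083]]),'lidpush',W(p,[.008,0,.2]))
for a in(.5,.55,.6,.65):
  for n in O: print(a,n,proj(d[n],W(p,[lid(a,.15,y,.008) for y in(.105,-.105)])).round(1).tolist())
E
```

```text
[ 0.58410903 -0.03545269  0.12315028] [ 0.5 -0.1  1.1 -0.4  1.1  0.4 -0.5 -0.8  0.2 -0.9 -0.3 -1.6]
blue [ 0.49110546 -0.01673542  0.092     ] rocker [[0.47381084 0.04158178 0.083     ]
 [0.46884871 0.04096758 0.083     ]] lidpush [[ 0.59204845 -0.03446998  0.2       ]]
0.5 top [[198.4, 231.5], [294.9, 215.7]]
0.5 side [[240.9, 135.5], [283.2, 190.8]]
0.55 top [[197.6, 229.0], [294.7, 213.2]]
0.55 side [[242.7, 132.4], [285.4, 187.3]]
0.6 top [[196.8, 226.4], [294.4, 210.5]]
0.6 side [[244.6, 129.3], [287.8, 183.8]]
0.65 top [[195.9, 223.7], [294.2, 207.7]]
0.65 side [[246.7, 126.4], [290.4, 180.4]]
```

carry_out([
  {"delta_rot": [0,0,1],"travel": [0.4,-1,0.4],"fingers": 1},
  {"delta_rot": [0,0,1],"travel": [0.5,-1,0.4],"fingers": 1},
  {"delta_rot": [0,0,1],"travel": [0.5,-1,0],"fingers": 1},
  {"delta_rot": [0,0,1],"travel": [0.5,-1,0],"fingers": 1},
  {"delta_rot": [0,0,1],"travel": [0.5,-1,0],"fingers": 1},
])

```text
clock: 0.72
tcp_pos: [0.3091, 0.3923, 0.2509]
orientation: [-0.0, -0.028, 1.0, -0.0]
wrist_force: [-0.9, -0.2, -0.4]
finger_gap: 0.0002
grip_force: 0.0
```

carry_out([
  {"delta_rot": [0,0,0.7],"travel": [0.6,-1,0],"fingers": 1},
  {"delta_rot": [0,0,0],"travel": [0.6,-1,0],"fingers": 1},
  {"delta_rot": [0,0,0],"travel": [0.6,-1,0],"fingers": 1},
  {"delta_rot": [0,0,0],"travel": [0.6,-1,0],"fingers": 1},
  {"delta_rot": [0,0,0],"travel": [0.6,-1,0],"fingers": 1},
])

```text
clock: 1.35
tcp_pos: [0.3841, 0.2674, 0.251]
orientation: [-0.0, -0.061, 0.998, -0.0]
wrist_force: [0.2, 0.8, 0.1]
finger_gap: -0.0001
grip_force: 0.0
```

carry_out([
  {"delta_rot": [0,0,0],"travel": [0.6,-1,0],"fingers": 1},
  {"delta_rot": [0,0,0],"travel": [0.6,-1,0],"fingers": 1},
  {"delta_rot": [0,0,0],"travel": [0.6,-1,0],"fingers": 1},
  {"delta_rot": [0,0,0],"travel": [0.6,-1,0],"fingers": 1},
  {"delta_rot": [0,0,0],"travel": [0.6,-1,0],"fingers": 1},
])

```text
clock: 1.98
tcp_pos: [0.4591, 0.1424, 0.251]
orientation: [-0.0, -0.061, 0.998, 0.0]
wrist_force: [-0.3, 0.7, 0.1]
finger_gap: -0.0001
grip_force: 0.0
```

carry_out([
  {"delta_rot": [0,0,0],"travel": [0,-1,0],"fingers": 1},
  {"delta_rot": [0,0,0],"travel": [0,-1,0],"fingers": 1},
  {"delta_rot": [0,0,0],"travel": [0,-1,0],"fingers": 1},
  {"delta_rot": [0,0,0],"travel": [0,-1,0],"fingers": 1},
  {"delta_rot": [0,0,0],"travel": [0,0,0],"fingers": 1},
])

```text
clock: 2.6
tcp_pos: [0.4588, 0.0423, 0.251]
orientation: [-0.0, -0.06, 0.998, 0.0]
wrist_force: [-0.5, 1.2, 0.4]
finger_gap: -0.0
grip_force: 0.0
```

```bash
cat > w.py <<'E'
from m import *
from scipy.spatial.transform import Rotation as R
def wrist(f):
    s=env.get_state();c=snap('wrist',f);q=s['orientation']
    T=np.eye(4);T[:3,:3]=R.from_quat([*q[1:],q[0]]).as_matrix();T[:3,3]=s['tcp_pos']
    c['world_from_camera']=T@np.array(c['hand_eye']);pickle.dump(c,open(f+'.pkl','wb'))
    print(s['tcp_pos'],q,s['wrist_force'],c['world_from_camera'].round(3).tolist());return c
E
python3 - <<'E'
from w import *
wrist('w1')
E
```

```text
[0.45877582 0.04227771 0.25099512] [-3.76654360e-04 -5.97362317e-02  9.98214121e-01  9.19323492e-05] [-0.52247199  1.16210507  0.36247237] [[-0.119, -0.957, -0.265, 0.391], [0.993, -0.115, -0.032, 0.035], [0.0, -0.266, 0.964, 0.393], [0.0, 0.0, 0.0, 1.0]]
```

View pics/w1.png

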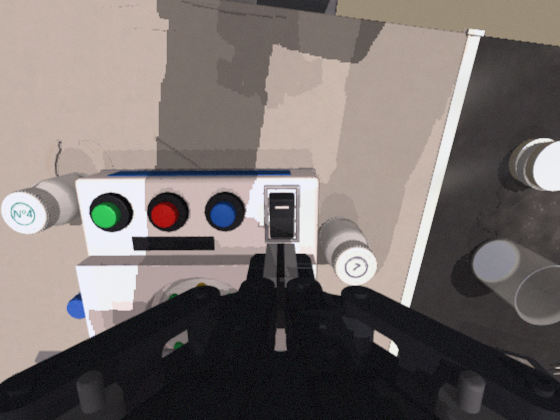

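Wrist view: green (103,215), red (163,215), blue (222,215), rocker white line (282,206).

```bash
python3 - <<'E'
from m import *
c=pickle.load(open('w1.pkl','rb'))
for n,u,v,z in(('g',103,215,.092),('r',163,215,.092),('b',222,215,.092),('rockline',282,206,.083),('bl',355,265,.098)):print(n,ray(c,u,v,z).round(4))
d['w']=c;O['side']=[(218.5,198),(227.7,215.5),(239,235.5)];O['w']=[(222,215),(163,215),(103,215)]
f=lambda p:np.concatenate([(proj(d[n],W(p,K))-O[n]).ravel() for n in O])
r=least_squares(f,[.5,-.05,.1]);p=r.x;print(p,f(p).round(1));np.save('p.npy',p)
print('blue',W(p,K)[0],'rocker',W(p,[[-.1,.09,.083],[-.105,.09,.083]]),'lidpush',W(p,[.008,0,.2]))
E
```

```text
g [ 0.5043 -0.1309  0.092 ]
r [ 0.4972 -0.071   0.092 ]
b [ 0.4901 -0.0122  0.092 ]
rockline [0.4761 0.0469 0.083 ]
bl [0.5256 0.1286 0.098 ]
[ 0.58348574 -0.03185395  0.12168155] [-1.1  0.3 -0.5  0.  -0.5  0.8 -1.1 -1.8 -0.6 -2.  -1.1 -2.9 -0.8  0.3
 -1.5  0.4 -1.2  0.6]
blue [ 0.49050976 -0.01300011  0.092     ] rocker [[0.47330081 0.04534243 0.083     ]
 [0.46833778 0.04473552 0.083     ]] lidpush [[ 0.59142658 -0.0308829   0.2       ]]
```

carry_out([
  {"delta_rot": [0,0,0],"travel": [1,-0.6,0],"fingers": 1},
  {"delta_rot": [0,0,0],"travel": [1,-0.6,0],"fingers": 1},
  {"delta_rot": [0,0,0],"travel": [1,-0.6,0],"fingers": 1},
  {"delta_rot": [0,0,0],"travel": [1,-0.6,0],"fingers": 1},
  {"delta_rot": [0,0,0],"travel": [1,-0.6,0],"fingers": 1},
])

```text
clock: 3.28
tcp_pos: [0.5848, -0.0308, 0.251]
orientation: [-0.0, -0.062, 0.998, 0.0]
wrist_force: [0.1, 0.1, -0.4]
finger_gap: 0.0
grip_force: 0.0
```

carry_out([
  {"delta_rot": [0,0,0],"travel": [0.3,0,-0.8],"fingers": 1},
  {"delta_rot": [0,0,0],"travel": [0,0,-0.8],"fingers": 1},
  {"delta_rot": [0,0,0],"travel": [0,0,-0.5],"fingers": 1},
  {"delta_rot": [0,0,0],"travel": [0,0,-0.5],"fingers": 1},
  {"delta_rot": [0,0,0],"travel": [0,0,-0.5],"fingers": 1},
])

```text
clock: 3.9
tcp_pos: [0.5918, -0.0313, 0.1737]
orientation: [0.001, -0.061, 0.998, -0.0]
wrist_force: [-0.2, -0.1, 1.5]
finger_gap: -0.0
grip_force: 0.5
```

carry_out([
  {"delta_rot": [0,0,0],"travel": [0,0,-0.5],"fingers": 1},
  {"delta_rot": [0,0,0],"travel": [0,0,-0.5],"fingers": 1},
  {"delta_rot": [0,0,0],"travel": [0,0,-0.5],"fingers": 1},
  {"delta_rot": [0,0,0],"travel": [0,0,-0.5],"fingers": 1},
  {"delta_rot": [0,0,0],"travel": [0,0,-0.3],"fingers": 1},
])

```text
clock: 4.53
tcp_pos: [0.591, -0.0316, 0.1152]
orientation: [-0.001, -0.061, 0.998, 0.0]
wrist_force: [-1.0, 0.0, 0.4]
finger_gap: -0.0001
grip_force: 0.5
```

carry_out([
  {"delta_rot": [0,0,0],"travel": [0,0,-0.2],"fingers": 1},
  {"delta_rot": [0,0,0],"travel": [0,0,-0.2],"fingers": 1},
  {"delta_rot": [0,0,0],"travel": [0,0,0],"fingers": 1},
])

```text
clock: 4.9
tcp_pos: [0.5915, -0.0316, 0.106]
orientation: [-0.0, -0.061, 0.998, 0.0]
wrist_force: [0.7, 0.4, 0.0]
finger_gap: -0.0
grip_force: 0.0
```

carry_out([
  {"delta_rot": [0,0,0],"travel": [0,0,-0.1],"fingers": 1},
  {"delta_rot": [0,0,0],"travel": [0,0,0],"fingers": 1},
])

```text
clock: 5.15
tcp_pos: [0.5918, -0.0317, 0.1041]
orientation: [0.0, -0.061, 0.998, -0.0]
wrist_force: [-0.7, -0.4, 1.5]
finger_gap: -0.0
grip_force: 0.5
```

carry_out([
  {"delta_rot": [0,0,0],"travel": [0,0,-0.1],"fingers": 1},
  {"delta_rot": [0,0,0],"travel": [0,0,-0.1],"fingers": 1},
  {"delta_rot": [0,0,0],"travel": [0,0,0],"fingers": 1},
])

```text
clock: 5.52
tcp_pos: [0.5919, -0.0317, 0.1037]
orientation: [0.002, -0.061, 0.998, -0.001]
wrist_force: [-11.4, 0.9, 29.0]
finger_gap: 0.0003
grip_force: 13.9
```

```bash
python3 - <<'E'
from h import *
c=snap('side','s2');im=cv2.imread('pics/s2.png')[100:290,170:370]
cv2.imwrite('pics/s2z.png',np.clip(cv2.resize(im,None,fx=3,fy=3,interpolation=2)*1.6,0,255))
print(env.get_state()['wrist_force'],env.get_state()['tcp_pos'])
E
```

```text
[-10.05214381   1.17245887  27.79572102] [ 0.59192156 -0.03175363  0.10366128][ WARN:0@1.516] global loadsave.cpp:1063 imwrite_ Unsupported depth image for selected encoder is fallbacked to CV_8U.
```

View pics/s2z.png

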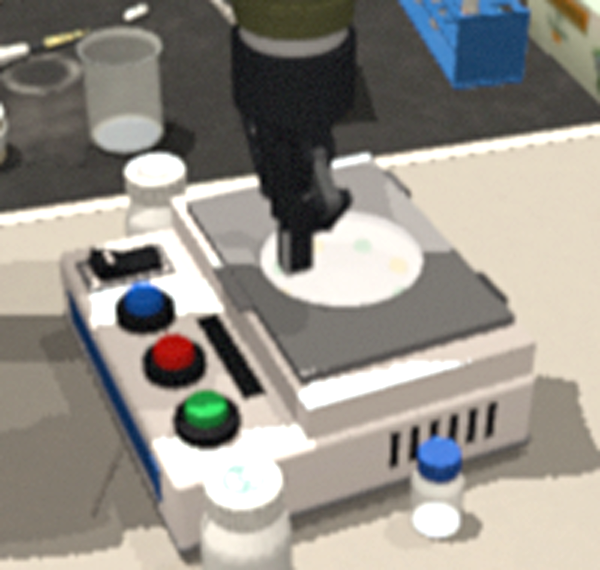

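carry_out([
  {"delta_rot": [0,0,0],"travel": [0,0,1],"fingers": 1},
  {"delta_rot": [0,0,0],"travel": [-1,0.6,1],"fingers": 1},
  {"delta_rot": [0,0,0],"travel": [-1,0.6,0],"fingers": 1},
  {"delta_rot": [0,0,0],"travel": [-1,0.6,0],"fingers": 1},
  {"delta_rot": [0,0,0],"travel": [-1,0.6,0],"fingers": 1},
])

```text
clock: 6.2
tcp_pos: [0.4908, 0.0288, 0.149]
orientation: [0.0, -0.061, 0.998, 0.0]
wrist_force: [-0.2, 0.5, 0.0]
finger_gap: -0.0001
grip_force: 0.0
```

carry_out([
  {"delta_rot": [0,0,0],"travel": [-0.9,0.65,0],"fingers": 1},
  {"delta_rot": [0,0,0],"travel": [0,0,-1],"fingers": 1},
  {"delta_rot": [0,0,0],"travel": [0,0,-0.8],"fingers": 1},
  {"delta_rot": [0,0,0],"travel": [0,0,0],"fingers": 1},
])

```text
clock: 6.7
tcp_pos: [0.4676, 0.0448, 0.1027]
orientation: [-0.001, -0.061, 0.998, 0.0]
wrist_force: [-0.8, 0.7, 0.5]
finger_gap: 0.0
grip_force: 0.0
```

```bash
python3 - <<'E'
from w import *
wrist('w2')
snap('side','s3');im=cv2.imread('pics/s3.png')[140:240,180:280];im2=cv2.imread('pics/w2.png')
cv2.imwrite('pics/s3z.png',np.hstack([cv2.resize(im,(400,400),interpolation=2),cv2.resize(im2,(400,300))[:,:] if 0 else cv2.resize(im2[80:360,140:420],(400,400))]))
E
```

```text
[0.46763618 0.04476577 0.10269303] [-1.43596249e-03 -6.11266766e-02  9.98128947e-01  2.68598545e-04] [-0.81693899  0.73995057  0.49312567] [[-0.122, -0.957, -0.262, 0.4], [0.993, -0.117, -0.033, 0.037], [0.001, -0.264, 0.964, 0.245], [0.0, 0.0, 0.0, 1.0]]
```

View pics/s3z.png

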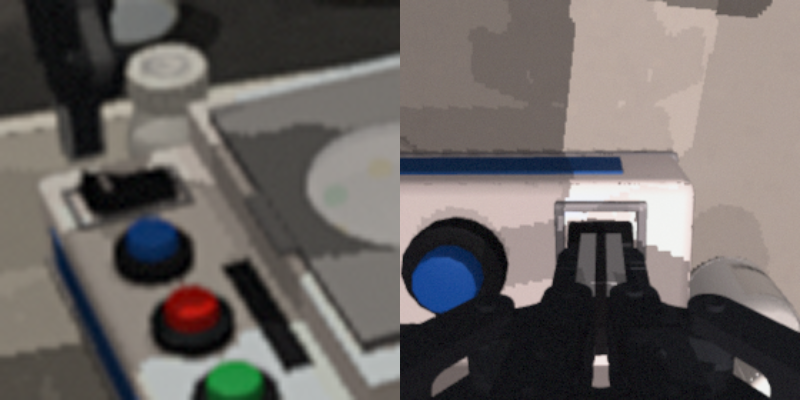

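The fingers stand over the rocker's front half with y aligned; the blue key is at about (173,278) in the wrist image.

carry_out([
  {"delta_rot": [0,0,0],"travel": [0,0,-0.4],"fingers": 1},
  {"delta_rot": [0,0,0],"travel": [0,0,-0.2],"fingers": 1},
  {"delta_rot": [0,0,0],"travel": [0,0,-0.2],"fingers": 1},
  {"delta_rot": [0,0,0],"travel": [0,0,-0.2],"fingers": 1},
  {"delta_rot": [0,0,0],"travel": [0,0,0],"fingers": 1},
])

```text
clock: 7.42
tcp_pos: [0.4689, 0.0446, 0.0784]
orientation: [-0.0, -0.061, 0.998, 0.0]
wrist_force: [0.5, 0.0, 0.4]
finger_gap: -0.0001
grip_force: 0.0
```

```bash
python3 - <<'E'
from m import *
print(ray(pickle.load(open('w2.pkl','rb')),173,278,.092))
E
```

```text
[ 0.48901507 -0.01029046  0.092     ]
```

carry_out([
  {"delta_rot": [0,0,0],"travel": [0,0,-0.1],"fingers": 1},
  {"delta_rot": [0,0,0],"travel": [0,0,-0.06],"fingers": 1},
  {"delta_rot": [0,0,0],"travel": [0,0,0],"fingers": 1},
])

```text
clock: 7.8
tcp_pos: [0.4694, 0.0446, 0.0776]
orientation: [0.001, -0.061, 0.998, -0.0]
wrist_force: [-8.5, -0.3, 25.6]
finger_gap: 0.0002
grip_force: 12.6
```

carry_out([
  {"delta_rot": [0,0,0],"travel": [0,0,1],"fingers": 1},
  {"delta_rot": [0,0,0],"travel": [0,0,0.6],"fingers": 1},
  {"delta_rot": [0,0,0],"travel": [0.4,-1,0],"fingers": 1},
  {"delta_rot": [0,0,0],"travel": [0.4,-1,0],"fingers": 1},
  {"delta_rot": [0,0,0],"travel": [0,-0.25,0],"fingers": 1},
])

```text
clock: 8.43
tcp_pos: [0.4899, -0.0128, 0.1149]
orientation: [0.0, -0.06, 0.998, -0.0]
wrist_force: [0.0, -0.2, -0.1]
finger_gap: 0.0
grip_force: 0.0
```

```bash
python3 - <<'E'
from w import *
wrist('w3')
snap('side','s4');im=cv2.imread('pics/s4.png')[140:240,180:280];im2=cv2.imread('pics/w3.png')
cv2.imwrite('pics/s4z.png',np.hstack([cv2.resize(im,(400,400),interpolation=2),cv2.resize(im2[120:360,180:420],(400,400))]))
E
```

```text
[ 0.48989437 -0.01280451  0.11485493] [ 4.43219054e-04 -6.02227981e-02  9.98184860e-01 -5.64073194e-05] [ 0.01750799 -0.24379005 -0.14945107] [[-0.12, -0.956, -0.266, 0.422], [0.993, -0.116, -0.032, -0.02], [-0.0, -0.268, 0.963, 0.257], [0.0, 0.0, 0.0, 1.0]]
```

View pics/s4z.png

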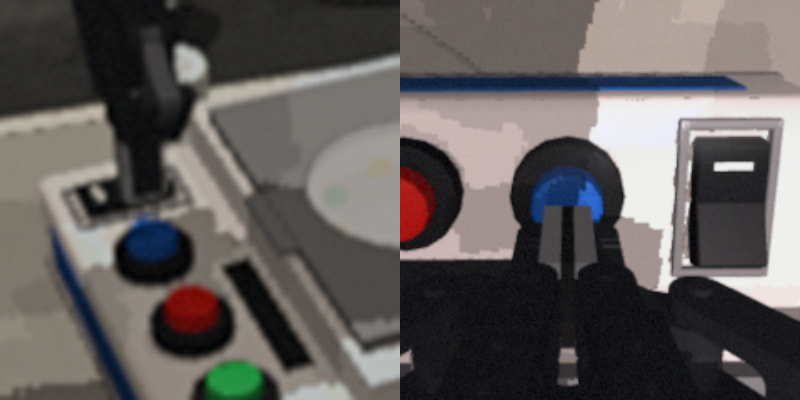

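The rocker is on (front half level), the lid is shut, and the fingers stand over the blue key.

carry_out([
  {"delta_rot": [0,0,0],"travel": [0,0,-0.6],"fingers": 1},
  {"delta_rot": [0,0,0],"travel": [0,0,-0.3],"fingers": 1},
  {"delta_rot": [0,0,0],"travel": [0,0,-0.2],"fingers": 1},
  {"delta_rot": [0,0,0],"travel": [0,0,-0.1],"fingers": 1},
  {"delta_rot": [0,0,0],"travel": [0,0,0],"fingers": 1},
])

```text
clock: 9.15
tcp_pos: [0.4879, -0.0109, 0.0859]
orientation: [-0.001, -0.061, 0.998, 0.0]
wrist_force: [-5.6, 3.0, 13.9]
finger_gap: 0.0
grip_force: 7.2
```

carry_out([
  {"delta_rot": [0,0,0],"travel": [0,0,-0.1],"fingers": 1},
  {"delta_rot": [0,0,0],"travel": [0,0,0],"fingers": 1},
])

```text
clock: 9.4
tcp_pos: [0.4881, -0.0109, 0.0856]
orientation: [0.0, -0.061, 0.998, 0.0]
wrist_force: [-12.6, 3.6, 32.9]
finger_gap: 0.0001
grip_force: 16.1
```

carry_out([
  {"delta_rot": [0,0,0],"travel": [0,0,0.03],"fingers": 1},
  {"travel": [0,0,0],"delta_rot": [0,0,0],"fingers": 1},
  {"travel": [0,0,0],"delta_rot": [0,0,0],"fingers": 1},
  {"travel": [0,0,0],"delta_rot": [0,0,0],"fingers": 1},
  {"travel": [0,0,0],"delta_rot": [0,0,0],"fingers": 1},
])

```text
clock: 10.02
tcp_pos: [0.488, -0.0109, 0.0857]
orientation: [-0.0, -0.061, 0.998, 0.0]
wrist_force: [-10.4, 2.4, 26.6]
finger_gap: 0.0001
grip_force: 13.3
```

```bash
python3 - <<'E'
from w import *
for i in range(80): env.read_camera('top')
snap('side','s5');snap('top','t5');wrist('w5');print(env.get_state()['clock'])
a=cv2.imread('pics/s5.png')[110:290,170:350];b=cv2.imread('pics/t5.png')[150:300,170:350]
cv2.imwrite('pics/z5.png',np.hstack([cv2.resize(a,(400,400),interpolation=2),cv2.resize(b,(400,400),interpolation=2)]))
E
```

```text
[ 0.48803075 -0.01092794  0.08566304] [-3.76521239e-05 -6.15086833e-02  9.98106520e-01  2.33004693e-04] [-11.6823262    2.50958313  25.45856328] [[-0.123, -0.956, -0.265, 0.42], [0.992, -0.118, -0.033, -0.019], [0.0, -0.267, 0.964, 0.228], [0.0, 0.0, 0.0, 1.0]]
14.175
```

View pics/z5.png

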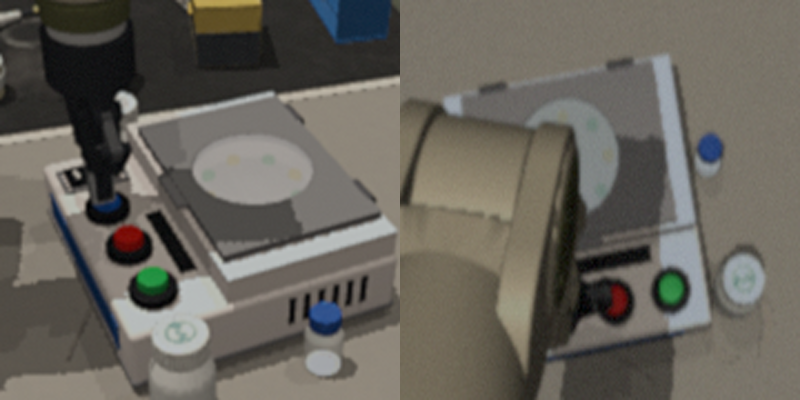

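The lid is shut, the blue key is pressed into its housing, the red and green keys are up, and the bottles and vial I can see have not moved.

```bash
python3 -c "
from workcell import env
print(env.hand_in())"
```

```text
the job is handed in; nothing more can be done
None
```

I pushed the lid shut, switched the rocker on and pressed the blue key all the way down, in that order. The job was handed in at about 14 s with the fingertips still holding the key. I don't know the verdict, because hand-in returned none.

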